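# Set up the reel spindle with its two collars

### The arm

A 6-joint arm with a two-finger parallel gripper is mounted at the origin on a cart in front of the work surface, level with it; the furniture and walls round the work are solid. World frame = base frame: x ahead of the robot, y to its left, z up, the work surface at z = 0. Lengths are in m, angles in rad, forces in N, time in s.
With the tool pointing down it reaches from about 0.325 to 0.775 m from the base axis. Payload 5.5 kg.
Tool frame: the origin (TCP) lies on the centre line of the jaws, within the pads' length; the fingertips stand 8 mm ahead of it and the grasp point (between the pads) lies 11 mm behind it; z points along the fingers, y is the line along which they close (so a half turn about z gives the same grasp; the last joint's range is limited). The gripper opens to 88 mm and grips with 3 to 60 N. Pads are 20 mm wide; open, the fingers measure 115 mm over their backs; the gripper's body (75 mm by 178 mm) begins 61 mm behind the grasp point.
Start: joints at [-1.298, 0.091, 1.231, -0, 1.82, -0.057], TCP at [0.194, -0.568, 0.231] pointing down, gripper open.
Joint ranges: [-2.87, 2.87], [-0.86, 2.18], [0.17, 2.46], [-1.51, 4.65], [0.06, 2.69], [-2.65, 2.65]. Speed limits (rad/s): [2.57, 2.57, 3.01, 3.14, 3.14, 3.14].

### API

Orientations are given as a unit quaternion [w, x, y, z].
In Python, from cell import arm gives the robot as it stands. The module is installed in compiled form; this text tells all that it offers.
- The arm moves only by the shell command python3 -m creep 'ROWS'. ROWS is a JSON object of lists of equal length, an entry for each row: "delta_pos": the shift along the tool's x, y, z in m, a list of three; "angular": the turn, a rotation vector about the tool's x, y, z in degrees, a list of three; "hand": the opening, from 0 (shut) to 1 (fully open). In form: {"delta_pos": [[tx, ty, tz], ...], "angular": [[ax, ay, az], ...], "hand": [hand, ...]}. A call has exactly 8 rows; each row is the pose to reach, as a shift and turn from the pose commanded when the call began, along the tool's axes at that moment; what a row does not reach only later rows make up. A row lasts 1/8 s, in which the tool goes at most 62.5 mm and 10.7 degrees, less where a joint would pass 70% of its speed; a pose out of reach is approached as far as the arm can. A call with a gripper value outside its range is refused whole. The fingers move at their own pace and stop on an object; the grip force is fixed at half the most. Time passes only in rows, so rows that repeat a pose let the fingers close, or fill a call up. It gives the time, the measured TCP pose, the force, the opening and the grip force at its end, in the units of the state.
- arm.state(): the state, without advancing time (a new reading comes with each control period).
- arm.grab_frame(name): name is "scene" or "side" or "wrist"; returns a dict with "color" (400x640x3 uint8, red, green, blue), "z_map" (400x640 float32, m along the optical axis (not along the pixel's ray), 0 where there is no reading), "fx", "fy", "cx", "cy" (pixels), "cam_to_world" (4x4, takes a point from camera to world coordinates). Camera axes: x right, y up, looking along -z (the intrinsics and any distortion apply to the point x, -y, -z); pixel columns grow to the right and rows downward; lengths in m; the calibration is good to about 2 mm. A picture is of the moment at which its call begins.
- arm.close_job(): hands the job in; it is judged then, once.
The state is a dict: "time": time; "joints": joint angles; "joint_velocities": joint speeds; "tau": joint torques, N m; "tcp_pos": TCP position; "eef_rot": TCP orientation; "ft_force": force on the tool from outside, world axes, zero at the start; "moment": the same for the moment, N m; "width": finger opening in m; "grasp_force": force on a finger pad.
Only numpy, scipy, OpenCV 4.12 (cv2) and the standard library are available. Lean on these libraries where they do the work, as an engineer would, in place of code of your own. Each camera call takes 0.05 s, during which the arm holds its last target. There are 200 camera calls.

### The job

Set up the reel spindle: thread the wide blue collar over the brass post first and seat it fully home on the grey foot, then thread the narrow yellow collar over the post so that it sits flat on the blue one. Leave the red spare collar, the orange gear and the jar where they are.

Things in the scene. Friction and masses are not known exactly. Their poses are not given: they have to be found in the camera images.
- spindle: Reel spindle fixed to the worktop: round grey foot, 104 mm diameter and 14 mm high, with an upright brass post on its axis, 14 mm diameter, whose tip is 74 mm above the worktop (60 mm above the top of the foot); the last 14 mm of the post taper to a 4 mm nose. Origin at the centre of the underside of the foot, on the worktop; z up along the post.
- seat (a point): Point on the post's axis at the level of the foot's flat top (14 mm above the worktop), where the underside of the blue collar belongs; z up.
- wide_collar: Wide blue collar: rigid ring lying flat with small flush dark screw sockets round its side, 56 mm outer diameter, 32 mm bore right through, 24 mm high, about 50 g. Origin on its axis at its underside; z up along the bore.
- narrow_collar: Narrow yellow collar: rigid ring lying flat with small flush dark screw sockets round its side, 46 mm outer diameter, 32 mm bore right through, 24 mm high, about 50 g. Origin on its axis at its underside; z up along the bore.
- spare_collar: Red spare collar, the same size as the yellow one (46 mm outer diameter, 32 mm bore, 24 mm high), lying flat; not to be used. Origin on its axis at its underside.
- gear: Orange printed toothed gear, 41 mm diameter, 14 mm high, lying flat; not to be used. Origin at the centre of its underside.
- nozzle_jar: Small jar with a black lid, 45 mm diameter, 43 mm high, standing; not to be used. Origin at the centre of its underside.
There are look-alikes about, which are no part of the job. Several things have the shape of the wide_collar; the one meant has the colours described above.

How it is judged:
By the outcome, as a careful person would: the job done as asked, in the order asked, and still so for the second after the job is handed in, with the robot touching nothing.
It also fails if it takes over 51 s, if anything falls off the work surface, if the arm or the gripper's body presses on something with over 40 N, if the wrist force passes 120 N, or if a joint passes its speed limit or range.

## Working session

There is one attempt and no reset: what is moved stays moved. The work goes in short steps, Python scripts to look and compute and a shell command to move; the robot and the scene stay as the last step left them, time stands still between calls to the robot, and variables do not carry over. Pictures are saved under pics/ and viewed, at most 10 in all, crops included, and the job is handed in when it is done.

```bash
mkdir -p pics; cat > h.py <<'E'
import numpy as np,cv2
from cell import arm
def pts(f):
    v,u=np.mgrid[0:400,0:640]; d=f["z_map"]
    p=np.stack([(u-f["cx"])/f["fx"]*d,-(v-f["cy"])/f["fy"]*d,-d,np.ones_like(d)],-1)
    return (p@np.array(f["cam_to_world"]).T)[...,:3]
def save(n,im): cv2.imwrite("pics/"+n,cv2.cvtColor(im,cv2.COLOR_RGB2BGR))
E
python3 - <<'E'
from h import *
for n in("scene","side"):
    f=arm.grab_frame(n); save(n+"1.png",f["color"]); np.savez(n+".npz",**f); print(n,f["fx"],f["fy"],f["cx"],f["cy"],np.round(f["cam_to_world"],3).tolist(),[k for k in f])
s=arm.state(); print(s["time"],s["tcp_pos"],s["eef_rot"],s["width"])
E
```

```text
scene 486.52608143348584 486.52608143348584 326.1207699356146 199.01913705838564 [[-0.591, 0.516, -0.62, -0.172], [-0.807, -0.379, 0.453, 0.584], [-0.001, 0.768, 0.641, 0.772], [0.0, 0.0, 0.0, 1.0]] ['color', 'z_map', 'fx', 'fy', 'cx', 'cy', 'cam_to_world']
side 365.5328184131013 365.5328184131013 319.86148798836655 203.4005064945941 [[-0.954, 0.132, -0.27, 0.285], [-0.3, -0.44, 0.846, 0.785], [-0.007, 0.888, 0.46, 0.437], [0.0, 0.0, 0.0, 1.0]] ['color', 'z_map', 'fx', 'fy', 'cx', 'cy', 'cam_to_world']
0.1 [ 0.19425571 -0.56741782  0.22964191] [-8.60303838e-04  9.86432528e-01  1.64164915e-01 -9.12201502e-05] 0.08781776683425092
```

View pics/scene1.png

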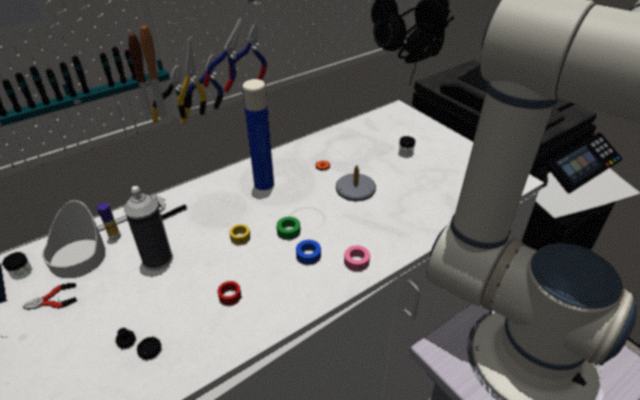

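View pics/side1.png

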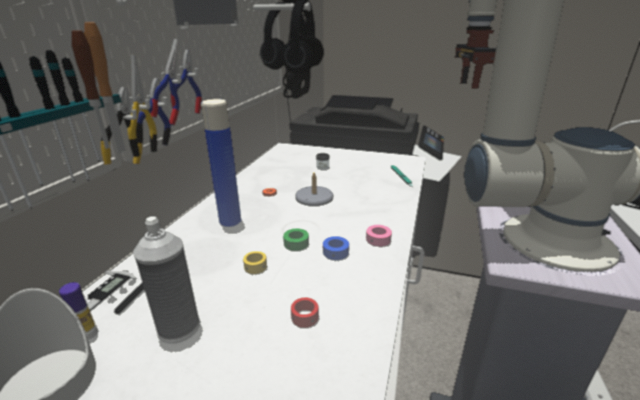

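Candidates for the wide collar, in scene pixels: blue ring (308,251), green ring (288,227) and pink ring (357,257). For the narrow collar: yellow (240,233) and red spare (229,292). The spindle is at (356,185), with its post tip near (356,167), the jar at (407,145), the gear at (323,165), and a tall blue can at (260,150). By the description I choose the blue ring at (308,251) and the yellow ring at (240,233).

```bash
cat >> h.py <<'E'
SEED={"scene":dict(blue=(308,251),yellow=(240,233),green=(288,227),pink=(357,257),red=(229,292)),
 "side":dict(blue=(336,247),yellow=(255,262),green=(296,239),pink=(378,235),red=(305,312))}
def ring(P,hsv,seed=None,z0=.022,z1=.027,r=25):
    "centre from circle fit (minEnclosingCircle) of saturated points on the top face"
    v,u=np.mgrid[0:400,0:640]; m=(hsv[...,1]>100)&(P[...,2]>z0)&(P[...,2]<z1)
    if seed: m&=np.hypot(u-seed[0],v-seed[1])<r
    q=P[m]; c,rad=cv2.minEnclosingCircle((q[:,:2]*1000).astype(np.float32)); return np.round(c,1),round(rad,1),len(q)
E
python3 - <<'E'
from h import *
for n in("scene","side"):
    f=np.load(n+".npz"); P=pts(f); hsv=cv2.cvtColor(f["color"],cv2.COLOR_RGB2HSV)
    for k,s in SEED[n].items(): print(n,k,ring(P,hsv,s,.018,.030))
    s=(356,185) if n=="scene" else (314,196)
    v,u=np.mgrid[0:400,0:640]; near=np.hypot(u-s[0],v-s[1])<32
    q=P[near&(P[...,2]>.009)&(P[...,2]<.019)]; print("foot",cv2.minEnclosingCircle((q[:,:2]*1000).astype(np.float32)),len(q))
    q=P[near&(P[...,2]>.03)&(P[...,2]<.09)]; print("post",q.mean(0),q.max(0),len(q))
    s=(260,140) if n=="scene" else (222,165)
    q=P[(np.hypot(u-s[0],v-s[1])<14)&(P[...,2]>.03)]; print("can",np.median(q,0),q[:,2].max())
    s=(407,145) if n=="scene" else (323,158)
    q=P[(np.hypot(u-s[0],v-s[1])<12)&(P[...,2]>.03)]; print("jar",np.median(q,0))
    s=(323,165) if n=="scene" else (269,192)
    print("gear",P[s[1],s[0]])
a=cv2.resize(np.load("scene.npz")["color"][205:310,200:380],None,fx=4,fy=4,interpolation=cv2.INTER_CUBIC); save("c1.png",a)
E
```

```text
scene blue (array([463.4, 179.9]), 47.6, 270)
scene yellow (array([579.8, 275.5]), 23.4, 122)
scene green (array([505.6, 182.2]), 55.9, 264)
scene pink (array([367.4, 109.9]), 28.1, 231)
scene red (array([444.1, 373.1]), 23.1, 182)
foot ((565.5218505859375, -46.31731033325195), 49.770694732666016) 545
post [ 0.56453786 -0.04571229  0.04990673] [ 0.57156588 -0.0394553   0.07126481] 76
can [0.69807442 0.14187923 0.14448164] 0.7719361108620887
jar [ 0.60541391 -0.25941568  0.038324  ]
gear [ 0.68607982 -0.0315578   0.00915126]
side blue (array([445.1, 182.7]), 27.1, 209)
side yellow (array([580.6, 276. ]), 22.2, 139)
side green (array([534.5, 176. ]), 24.7, 110)
side pink (array([0., 0.]), 0.0, 0)
side red (array([445.3, 372.1]), 22.2, 202)
foot ((595.5067138671875, -125.66944885253906), 130.15008544921875) 500
post [ 0.56812233 -0.04602492  0.05015883] [ 0.57510298 -0.04029083  0.07297292] 78
can [0.70653717 0.15120996 0.15002652] 0.4371859804921595
jar [ 0.60784131 -0.25201845  0.04111433]
gear [ 0.6888404  -0.02642553  0.00966564]
```

View pics/c1.png

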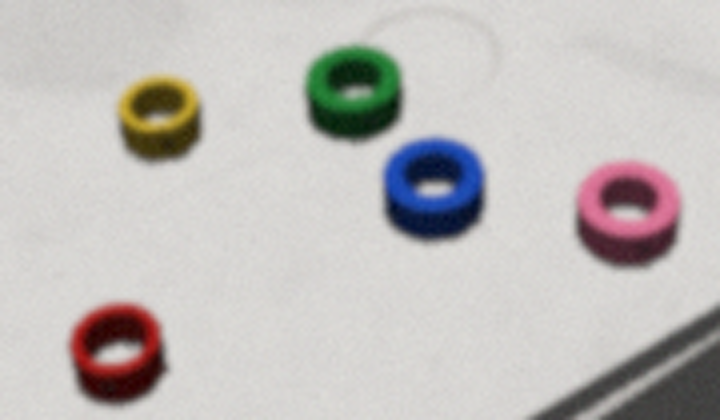

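The crop confirms it: blue ring at about (434,188) with only green and pink alongside, and yellow at (160,112) with red well apart. I'll move above blue via a waypoint.

```bash
cat >> h.py <<'E'
from scipy.spatial.transform import Rotation as R
def rot():
    s=arm.state(); q=s["eef_rot"]; return np.array(s["tcp_pos"]),R.from_quat([q[1],q[2],q[3],q[0]])
def go(*T):
    p,r=rot(); print("tcp",p.round(4),"tool",r.as_matrix().round(3)[:, :2].T.tolist())
    for t in T: print(t,"->",r.inv().apply(np.array(t)-p).round(4))
E
python3 -c "
from h import *
go((.45,-.25,.2),(.445,.182,.19))"
```

```text
tcp [ 0.1943 -0.5674  0.2296] tool [[0.946, 0.324, 0.0], [0.324, -0.946, -0.002]]
(0.45, -0.25, 0.2) -> [ 0.3448 -0.2174  0.0301]
(0.445, 0.182, 0.19) -> [ 0.4799 -0.6277  0.0408]
```

```bash
python3 -m creep '{"delta_pos":[[0.345,-0.217,0.03],[0.345,-0.217,0.03],[0.345,-0.217,0.03],[0.345,-0.217,0.03],[0.345,-0.217,0.03],[0.345,-0.217,0.03],[0.48,-0.628,0.04],[0.48,-0.628,0.04]],"angular":[[0,0,0],[0,0,0],[0,0,0],[0,0,0],[0,0,0],[0,0,0],[0,0,0],[0,0,0]],"hand":[1,1,1,1,1,1,1,1]}'; python3 -c "
from h import *
go((.445,.182,.19))"
```

```text
time: 1.1
tcp_pos: [0.4335, -0.1498, 0.1988]
eef_rot: [-0.0, 0.986, 0.164, -0.001]
ft_force: [0.7, 0.9, -0.6]
width: 0.0878
grasp_force: 0.0
tcp [ 0.4335 -0.1498  0.1988] tool [[0.946, 0.324, -0.001], [0.324, -0.946, -0.001]]
(0.445, 0.182, 0.19) -> [ 0.1184 -0.3102  0.0091]
```

```bash
python3 -m creep '{"delta_pos":[[0.118,-0.31,0.01],[0.118,-0.31,0.01],[0.118,-0.31,0.01],[0.118,-0.31,0.01],[0.118,-0.31,0.01],[0.118,-0.31,0.01],[0.118,-0.31,0.01],[0.118,-0.31,0.01]],"angular":[[0,0,0],[0,0,0],[0,0,0],[0,0,0],[0,0,0],[0,0,0],[0,0,0],[0,0,0]],"hand":[1,1,1,1,1,1,1,1]}'; python3 - <<'E'
from h import *
f=arm.grab_frame("wrist"); save("w1.png",f["color"]); np.savez("w1.npz",**f)
P=pts(f);hsv=cv2.cvtColor(f["color"],cv2.COLOR_RGB2HSV)
m=(hsv[...,1]>100)&(P[...,2]>.016)&(P[...,2]<.032)
n,l,st,c=cv2.connectedComponentsWithStats(m.astype(np.uint8))
for i in range(1,n):
    if st[i,4]>80:
        q=P[l==i]; print(st[i],cv2.minEnclosingCircle((q[:,:2]*1000).astype(np.float32)),np.median(q[:,2]),np.median(hsv[l==i],0))
print(np.round(f["cam_to_world"],3).tolist(),f["fx"])
go((.445,.182,.012))
E
```

```text
time: 2.1
tcp_pos: [0.4449, 0.1788, 0.1895]
eef_rot: [0.0, 0.986, 0.164, -0.0]
ft_force: [0.3, -1.2, -0.4]
width: 0.0875
grasp_force: 0.0
[236   0  52  30 635] ((579.4314575195312, 271.64739990234375), 22.16645050048828) 0.023154169407108127 [ 26. 192. 167.]
[ 320   61   57   60 1735] ((534.5247192382812, 174.4941864013672), 27.11676025390625) 0.0232367033669455 [ 68. 155. 136.]
[ 100   91   51   47 1119] ((444.8770751953125, 369.8103332519531), 22.76946449279785) 0.023023005463029933 [  1. 208. 145.]
[564 129  18  13 150] ((567.523681640625, -46.32304382324219), 5.543502330780029) 0.02433772347528365 [ 19. 170.  54.]
[ 285  149   53   54 1537] ((445.69879150390625, 179.9501495361328), 27.40653419494629) 0.023208477510117564 [109. 204.  92.]
[328 237  48  45 982] ((370.5614013671875, 107.87158966064453), 26.706058502197266) 0.02308805212103099 [169. 103. 178.]
[[0.323, 0.906, 0.272, 0.519], [-0.946, 0.31, 0.092, 0.204], [-0.001, -0.287, 0.958, 0.343], [0.0, 0.0, 0.0, 1.0]] 325.568099774062
tcp [0.445  0.1785 0.1897] tool [[0.947, 0.323, -0.0], [0.323, -0.947, 0.0]]
(0.445, 0.182, 0.012) -> [ 0.0012 -0.0034  0.1777]
```

View pics/w1.png

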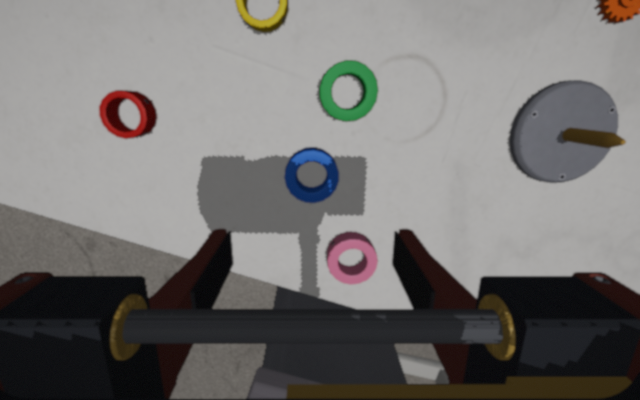

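The wrist view shows the blue ring at (312,175) between the jaws, with green (348,90) and pink (352,258) clear of the fingers' path, and the post base near (570,133). Descending.

```bash
python3 -m creep '{"delta_pos":[[0.001,-0.002,0.06],[0.001,-0.002,0.12],[0.001,-0.002,0.16],[0.001,-0.002,0.178],[0.001,-0.002,0.178],[0.001,-0.002,0.178],[0.001,-0.002,0.178],[0.001,-0.002,0.178]],"angular":[[0,0,0],[0,0,0],[0,0,0],[0,0,0],[0,0,0],[0,0,0],[0,0,0],[0,0,0]],"hand":[1,1,1,1,1,0.3,0.3,0.3]}';python3 -m creep '{"delta_pos":[[0,0,0],[0,0,0],[0,0,0],[0,0,0],[0,0,-0.05],[0,0,-0.1],[0,0,-0.13],[0,0,-0.13]],"angular":[[0,0,0],[0,0,0],[0,0,0],[0,0,0],[0,0,0],[0,0,0],[0,0,0],[0,0,0]],"hand":[0.3,0.3,0.3,0.3,0.3,0.3,0.3,0.3]}'; python3 - <<'E'
from h import *
go((.567,-.047,.14))
E
```

```text
time: 3.15
tcp_pos: [0.4457, 0.182, 0.0126]
eef_rot: [-0.0, 0.986, 0.164, 0.001]
ft_force: [0.6, 0.3, 0.0]
width: 0.0613
grasp_force: 0.0
time: 4.15
tcp_pos: [0.4463, 0.1823, 0.1439]
eef_rot: [-0.0, 0.986, 0.164, 0.002]
ft_force: [0.7, 0.3, -0.3]
width: 0.055
grasp_force: 30.0
tcp [0.4463 0.1823 0.1439] tool [[0.946, 0.324, 0.005], [0.324, -0.946, -0.0]]
(0.567, -0.047, 0.14) -> [0.0399 0.256  0.004 ]
```

```bash
python3 -m creep '{"delta_pos":[[0.008,0.052,0],[0.016,0.105,0],[0.025,0.16,0],[0.034,0.21,0.002],[0.038,0.245,0.004],[0.04,0.256,0.004],[0.04,0.256,0.004],[0.04,0.256,0.004]],"angular":[[0,0,0],[0,0,0],[0,0,0],[0,0,0],[0,0,0],[0,0,0],[0,0,0],[0,0,0]],"hand":[0.3,0.3,0.3,0.3,0.3,0.3,0.3,0.3]}'; python3 - <<'E'
from h import *
for n in("wrist","side"):
    f=arm.grab_frame(n); P=pts(f);hsv=cv2.cvtColor(f["color"],cv2.COLOR_RGB2HSV)
    save(n+"2.png",f["color"])
    m=(abs(hsv[...,0].astype(int)-110)<12)&(hsv[...,1]>100)&(np.hypot(P[...,0]-.567,P[...,1]+.047)<.06)
    q=P[m]; t=np.percentile(q[:,2],[5,95]); q1=q[q[:,2]>t[1]-.006]
    print(n,t,cv2.minEnclosingCircle((q1[:,:2]*1000).astype(np.float32)),len(q1))
    m=(np.hypot(P[...,0]-.567,P[...,1]+.047)<.03)&(P[...,2]>.03)&(P[...,2]<.085); q=P[m]; print("post",len(q),q.mean(0) if len(q) else 0)
    m=(np.hypot(P[...,0]-.567,P[...,1]+.047)<.07)&(P[...,2]>.009)&(P[...,2]<.019); q=P[m]; print("foot",len(q),cv2.minEnclosingCircle((q[:,:2]*1000).astype(np.float32)) if len(q) else 0)
go((.567,-.047,.06))
a=cv2.imread("pics/side2.png")[110:230,230:410]; b=cv2.imread("pics/wrist2.png")
cv2.imwrite("pics/m2.png",np.hstack([cv2.resize(a,(450,300),interpolation=2),cv2.resize(b[80:400,160:480],(300,300))]))
E
```

```text
time: 5.15
tcp_pos: [0.5654, -0.0462, 0.1372]
eef_rot: [-0.0, 0.986, 0.165, -0.0]
ft_force: [0.7, -0.1, -1.5]
width: 0.0548
grasp_force: 30.0
wrist [0.13095918 0.14909632] ((576.3057861328125, -47.34242630004883), 38.930904388427734) 6386
post 201 [ 0.57336874 -0.04880781  0.04733386]
foot 7256 ((568.44140625, -50.485740661621094), 51.510135650634766)
side [0.13484097 0.14935183] ((563.915771484375, -42.30678939819336), 27.30314826965332) 51
post 80 [ 0.56821679 -0.04591667  0.04969678]
foot 487 ((568.6251220703125, -47.25452423095703), 50.660640716552734)
tcp [ 0.5656 -0.0462  0.1378] tool [[0.946, 0.325, 0.0], [0.325, -0.946, -0.0]]
(0.567, -0.047, 0.06) -> [0.001  0.0012 0.0778]
```

View pics/m2.png

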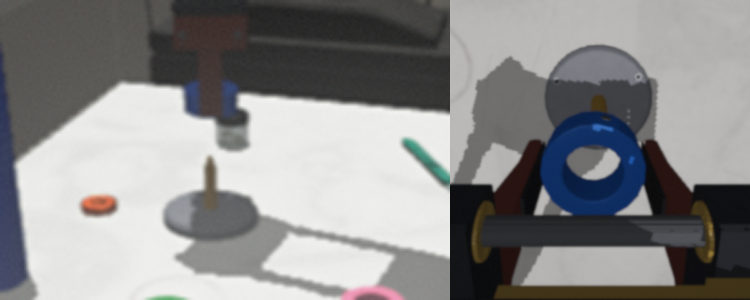

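The side view shows the blue collar held level above the post (tip at about (210,160) in the crop), roughly aligned. Combining the views puts the post near (0.569,-0.0495), so I'll correct a few mm and lower.

```bash
python3 -m creep '{"delta_pos":[[0.003,0.004,0],[0.003,0.004,0.02],[0.003,0.004,0.04],[0.003,0.004,0.06],[0.003,0.004,0.08],[0.003,0.004,0.09],[0.003,0.004,0.09],[0.003,0.004,0.09]],"angular":[[0,0,0],[0,0,0],[0,0,0],[0,0,0],[0,0,0],[0,0,0],[0,0,0],[0,0,0]],"hand":[0.3,0.3,0.3,0.3,0.3,0.3,0.3,0.3]}'; python3 -c "
from h import *
go((.5695,-.0495,.0275))"
```

```text
time: 6.25
tcp_pos: [0.5706, -0.0503, 0.0486]
eef_rot: [0.0, 0.986, 0.164, 0.001]
ft_force: [-0.4, -0.2, -0.4]
width: 0.0548
grasp_force: 30.0
tcp [ 0.5706 -0.0503  0.0486] tool [[0.946, 0.324, 0.001], [0.324, -0.946, 0.001]]
(0.5695, -0.0495, 0.0275) -> [-0.0008 -0.0011  0.0211]
```

No force, and the collar is threaded. Lowering to the foot, then releasing gently.

```bash
python3 -m creep '{"delta_pos":[[-0.001,-0.001,0.008],[-0.001,-0.001,0.015],[-0.001,-0.001,0.019],[-0.001,-0.001,0.021],[-0.001,-0.001,0.022],[-0.001,-0.001,0.022],[-0.001,-0.001,0.022],[-0.001,-0.001,0.022]],"angular":[[0,0,0],[0,0,0],[0,0,0],[0,0,0],[0,0,0],[0,0,0],[0,0,0],[0,0,0]],"hand":[0.3,0.3,0.3,0.3,0.3,0.3,0.3,0.3]}'; python3 -m creep '{"delta_pos":[[0,0,0],[0,0,0],[0,0,0],[0,0,0],[0,0,0],[0,0,-0.06],[0,0,-0.11],[0,0,-0.15]],"angular":[[0,0,0],[0,0,0],[0,0,0],[0,0,0],[0,0,0],[0,0,0],[0,0,0],[0,0,0]],"hand":[0.85,0.85,0.85,0.85,0.85,0.85,1,1]}'; python3 - <<'E'
from h import *
for n in("wrist","scene","side"):
    f=arm.grab_frame(n); P=pts(f);hsv=cv2.cvtColor(f["color"],cv2.COLOR_RGB2HSV); save(n+"3.png",f["color"])
    m=(abs(hsv[...,0].astype(int)-110)<12)&(hsv[...,1]>100)&(np.hypot(P[...,0]-.567,P[...,1]+.047)<.06)
    q=P[m]; t=np.percentile(q[:,2],[5,90]); q1=q[abs(q[:,2]-.038)<.005]
    print(n,t,cv2.minEnclosingCircle((q1[:,:2]*1000).astype(np.float32)) if len(q1) else 0,len(q1))
go((.48,.10,.19),(.48,.22,.19),(.58,.274,.15))
E
```

```text
time: 7.25
tcp_pos: [0.569, -0.0496, 0.0263]
eef_rot: [0.0, 0.986, 0.164, 0.0]
ft_force: [-3.2, 0.7, 5.7]
width: 0.055
grasp_force: 30.0
time: 8.25
tcp_pos: [0.5691, -0.0496, 0.1784]
eef_rot: [0.0, 0.986, 0.164, 0.001]
ft_force: [0.2, -0.1, -0.7]
width: 0.0872
grasp_force: 0.0
wrist [0.02211097 0.03831958] ((568.3017578125, -49.81827926635742), 27.83208465576172) 1814
scene [0.01503783 0.29281166] ((566.19677734375, -46.13387680053711), 27.886615753173828) 108
side [0.03446338 0.03804193] ((568.655029296875, -44.64186096191406), 23.77834701538086) 36
tcp [ 0.5701 -0.0498  0.179 ] tool [[0.946, 0.324, 0.005], [0.324, -0.946, 0.003]]
(0.48, 0.1, 0.19) -> [-0.0367 -0.1708 -0.0116]
(0.48, 0.22, 0.19) -> [ 0.0022 -0.2844 -0.0117]
(0.58, 0.274, 0.15) -> [ 0.1141 -0.3032  0.0288]
```

Contact force of 5.7 N and a top face at z≈38 mm, so blue is seated, centred at (0.568,-0.050). Now yellow, swinging round the tall can.

```bash
python3 -m creep '{"delta_pos":[[-0.037,-0.171,-0.01],[-0.037,-0.171,-0.01],[-0.037,-0.171,-0.01],[0.002,-0.284,-0.01],[0.002,-0.284,-0.01],[0.114,-0.303,0.028],[0.114,-0.303,0.028],[0.114,-0.303,0.028]],"angular":[[0,0,0],[0,0,0],[0,0,0],[0,0,0],[0,0,0],[0,0,0],[0,0,0],[0,0,0]],"hand":[1,1,1,1,1,1,1,1]}'; python3 - <<'E'
from h import *
f=arm.grab_frame("wrist"); P=pts(f);hsv=cv2.cvtColor(f["color"],cv2.COLOR_RGB2HSV)
m=(abs(hsv[...,0].astype(int)-26)<8)&(hsv[...,1]>110)&(abs(P[...,2]-.0235)<.004)&(np.hypot(P[...,0]-.58,P[...,1]-.274)<.05)
q=P[m]; print(cv2.minEnclosingCircle((q[:,:2]*1000).astype(np.float32)),len(q))
go((.58,.2735,.0125))
E
```

```text
time: 9.4
tcp_pos: [0.5779, 0.2744, 0.1378]
eef_rot: [0.002, 0.986, 0.165, -0.007]
ft_force: [-1.4, -0.6, -1.2]
width: 0.0878
grasp_force: 0.0
((582.1507568359375, 273.2566833496094), 22.526443481445312) 1052
tcp [0.5776 0.2739 0.1414] tool [[0.946, 0.324, -0.01], [0.324, -0.946, 0.001]]
(0.58, 0.2735, 0.0125) -> [0.0035 0.0011 0.1289]
```

```bash
python3 -m creep '{"delta_pos":[[0.002,0.001,0],[0.002,0.001,0.03],[0.002,0.001,0.06],[0.002,0.001,0.09],[0.002,0.001,0.1],[0.002,0.001,0.1],[0.002,0.001,0.1],[0.002,0.001,0.1]],"angular":[[0,0,0],[0,0,0],[0,0,0],[0,0,0],[0,0,0],[0,0,0],[0,0,0],[0,0,0]],"hand":[1,1,1,1,1,1,1,1]}'; python3 - <<'E'
from h import *
go((.581,.2735,.0125))
E
```

```text
time: 10.45
tcp_pos: [0.5815, 0.274, 0.0496]
eef_rot: [-0.0, 0.986, 0.164, 0.001]
ft_force: [0.1, -0.1, -0.4]
width: 0.0877
grasp_force: 0.0
tcp [0.5815 0.274  0.0496] tool [[0.946, 0.324, 0.003], [0.324, -0.946, -0.0]]
(0.581, 0.2735, 0.0125) -> [-0.0007  0.0003  0.0371]
```

```bash
python3 -m creep '{"delta_pos":[[0,0,0.02],[0,0,0.037],[0,0,0.037],[0,0,0.037],[0,0,0.037],[0,0,0.037],[0,0,0.037],[0,0,0.037]],"angular":[[0,0,0],[0,0,0],[0,0,0],[0,0,0],[0,0,0],[0,0,0],[0,0,0],[0,0,0]],"hand":[1,1,1,0.2,0.2,0.2,0.2,0.2]}';python3 -m creep '{"delta_pos":[[0,0,0],[0,0,0],[0,0,0],[0,0,-0.05],[0,0,-0.1],[0,0,-0.14],[0,0,-0.14],[0,0,-0.14]],"angular":[[0,0,0],[0,0,0],[0,0,0],[0,0,0],[0,0,0],[0,0,0],[0,0,0],[0,0,0]],"hand":[0.2,0.2,0.2,0.2,0.2,0.2,0.2,0.2]}'; python3 - <<'E'
from h import *
go((.49,.21,.15),(.49,.08,.15),(.569,-.0498,.15))
E
```

```text
time: 11.45
tcp_pos: [0.5808, 0.2737, 0.0107]
eef_rot: [-0.0, 0.986, 0.164, 0.0]
ft_force: [-0.1, -0.1, -0.4]
width: 0.046
grasp_force: 30.0
time: 12.45
tcp_pos: [0.5803, 0.2735, 0.1492]
eef_rot: [0.0, 0.986, 0.164, -0.001]
ft_force: [0.4, 0.4, -0.9]
width: 0.0461
grasp_force: 30.0
tcp [0.5803 0.2735 0.1492] tool [[0.946, 0.324, -0.002], [0.324, -0.946, 0.0]]
(0.49, 0.21, 0.15) -> [-0.106   0.0309 -0.0006]
(0.49, 0.08, 0.15) -> [-0.1481  0.1538 -0.0005]
(0.569, -0.0498, 0.15) -> [-0.1154  0.3022 -0.0005]
```

```bash
python3 -m creep '{"delta_pos":[[-0.05,0.015,0],[-0.106,0.031,0],[-0.12,0.07,0],[-0.134,0.112,0],[-0.148,0.154,0],[-0.138,0.2,0],[-0.127,0.25,0],[-0.115,0.302,0]],"angular":[[0,0,0],[0,0,0],[0,0,0],[0,0,0],[0,0,0],[0,0,0],[0,0,0],[0,0,0]],"hand":[0.2,0.2,0.2,0.2,0.2,0.2,0.2,0.2]}';python3 -m creep '{"delta_pos":[[0,0,0],[0,0,0],[0,0,0],[0,0,0],[0,0,0],[0,0,0],[0,0,0],[0,0,0]],"angular":[[0,0,0],[0,0,0],[0,0,0],[0,0,0],[0,0,0],[0,0,0],[0,0,0],[0,0,0]],"hand":[0.2,0.2,0.2,0.2,0.2,0.2,0.2,0.2]}'; python3 - <<'E'
from h import *
fs=arm.grab_frame("side"); f=arm.grab_frame("wrist"); P=pts(f);hsv=cv2.cvtColor(f["color"],cv2.COLOR_RGB2HSV)
p,_=rot()
m=(abs(hsv[...,0].astype(int)-26)<8)&(hsv[...,1]>110)&(abs(P[...,2]-p[2]-.0133)<.004)&(np.hypot(P[...,0]-.567,P[...,1]+.05)<.04)
q=P[m]; print(cv2.minEnclosingCircle((q[:,:2]*1000).astype(np.float32)),len(q))
a=fs["color"][110:230,230:410]; b=f["color"][80:400,160:480]
save("m4.png",np.hstack([cv2.resize(a,(450,300),interpolation=2),cv2.resize(b,(300,300))]))
go((.569,-.0498,.07),(.569,-.0498,.0487))
E
```

```text
time: 13.45
tcp_pos: [0.5693, -0.0505, 0.1479]
eef_rot: [-0.001, 0.986, 0.164, -0.002]
ft_force: [0.8, -0.4, 0.4]
width: 0.046
grasp_force: 30.0
time: 14.45
tcp_pos: [0.5697, -0.0493, 0.1507]
eef_rot: [-0.0, 0.986, 0.164, 0.0]
ft_force: [0.3, -1.0, -1.0]
width: 0.0456
grasp_force: 30.0
((570.4361572265625, -48.959197998046875), 23.58241081237793) 3303
tcp [ 0.5697 -0.0493  0.1507] tool [[0.946, 0.324, 0.0], [0.324, -0.946, -0.0]]
(0.569, -0.0498, 0.07) -> [-0.0008  0.0002  0.0807]
(0.569, -0.0498, 0.0487) -> [-0.0008  0.0002  0.102 ]
```

View pics/m4.png

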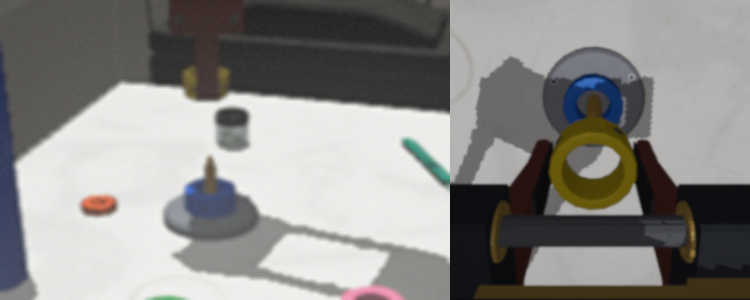

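The side crop shows blue seated flat on the foot at (210,197) with the post inside, and yellow held level straight above at (206,82). Lowering.

```bash
python3 -m creep '{"delta_pos":[[-0.001,0,0.02],[-0.001,0,0.04],[-0.001,0,0.06],[-0.001,0,0.08],[-0.001,0,0.088],[-0.001,0,0.09],[-0.001,0,0.09],[-0.001,0,0.09]],"angular":[[0,0,0],[0,0,0],[0,0,0],[0,0,0],[0,0,0],[0,0,0],[0,0,0],[0,0,0]],"hand":[0.2,0.2,0.2,0.2,0.2,0.2,0.2,0.2]}'; python3 -c "
from h import *
go((.569,-.0498,.0487))"
```

```text
time: 15.55
tcp_pos: [0.5693, -0.0497, 0.0618]
eef_rot: [0.0, 0.986, 0.164, 0.001]
ft_force: [-0.2, 0.2, -0.2]
width: 0.0459
grasp_force: 30.0
tcp [ 0.5693 -0.0497  0.0618] tool [[0.946, 0.324, 0.002], [0.324, -0.946, 0.001]]
(0.569, -0.0498, 0.0487) -> [-0.0004 -0.      0.0131]
```

```bash
python3 -m creep '{"delta_pos":[[0,0,0.005],[0,0,0.01],[0,0,0.012],[0,0,0.013],[0,0,0.0135],[0,0,0.0135],[0,0,0.0135],[0,0,0.0135]],"angular":[[0,0,0],[0,0,0],[0,0,0],[0,0,0],[0,0,0],[0,0,0],[0,0,0],[0,0,0]],"hand":[0.2,0.2,0.2,0.2,0.2,0.2,0.2,0.2]}'
```

```text
time: 16.55
tcp_pos: [0.5685, -0.0495, 0.0486]
eef_rot: [-0.0, 0.986, 0.164, -0.0]
ft_force: [-5.2, 0.3, 8.6]
width: 0.0458
grasp_force: 30.0
```

Contact. Releasing, rising and checking.

```bash
python3 -m creep '{"delta_pos":[[0,0,0],[0,0,0],[0,0,0],[0,0,0],[0,0,0],[0,0,-0.05],[0,0,-0.1],[0,0,-0.15]],"angular":[[0,0,0],[0,0,0],[0,0,0],[0,0,0],[0,0,0],[0,0,0],[0,0,0],[0,0,0]],"hand":[0.85,0.85,0.85,0.85,0.85,0.85,1,1]}'; python3 - <<'E'
from h import *
f=arm.grab_frame("wrist"); s=arm.grab_frame("side"); P=pts(f);hsv=cv2.cvtColor(f["color"],cv2.COLOR_RGB2HSV)
near=(np.hypot(P[...,0]-.568,P[...,1]+.05)<.045)
m=(abs(hsv[...,0].astype(int)-26)<8)&(hsv[...,1]>110)&near&(abs(P[...,2]-.062)<.006)&(np.hypot(P[...,0]-.568,P[...,1]+.05)>.013)
q=P[m]; print("yellow",cv2.minEnclosingCircle((q[:,:2]*1000).astype(np.float32)),len(q))
c=np.linalg.lstsq(np.c_[q[:,:2]-q[:,:2].mean(0),np.ones(len(q))],q[:,2],rcond=None)[0]; print("tilt/top",c)
m=(abs(hsv[...,0].astype(int)-110)<12)&(hsv[...,1]>100)&near&(abs(P[...,2]-.038)<.005); q=P[m]
print("blue",len(q),np.percentile(q[:,2],[10,50,90]))
save("m5.png",np.hstack([cv2.resize(s["color"][110:230,230:410],(450,300),interpolation=2),cv2.resize(f["color"][80:400,160:480],(300,300))]))
E
```

```text
time: 17.55
tcp_pos: [0.5686, -0.0496, 0.1987]
eef_rot: [-0.0, 0.986, 0.164, 0.0]
ft_force: [1.5, -0.2, -0.4]
width: 0.0874
grasp_force: 0.0
yellow ((569.4029541015625, -49.46320343017578), 22.889585494995117) 977
tilt/top [-0.00019096  0.00193737  0.06089503]
blue 419 [0.03587697 0.03714472 0.03830292]
```

View pics/m5.png

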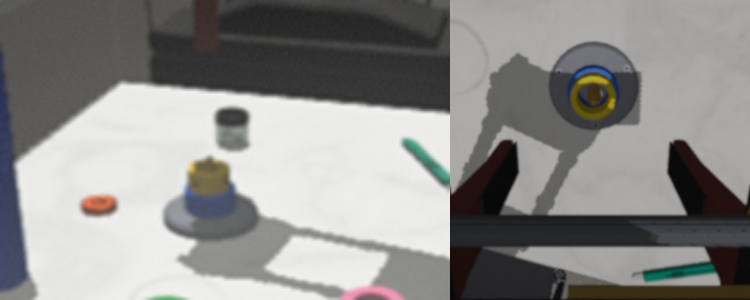

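Yellow sits flat on blue (top at about 61 mm, no tilt), with the post tip showing at (210,160) and the gripper clear.

```bash
python3 -c "
from cell import arm
print(arm.close_job())"
```

```text
the job is handed in; nothing more can be done
None
```

The blue collar is seated on the grey foot and the yellow collar sits flat on top of it. The gripper is clear, the red spare, gear and jar were not touched, and I handed the job in at about 18 s.

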